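Nudge an adapter plate along its rail until it drops over the locating pins

TASK

The blue adapter plate lies askew on the raised left end of the aluminium docking base. Without gripping or lifting it, push it with the fingertips against the dark rail at the back and then sideways along the rail to the right, until its two holes drop over the two locating pins and it lies flat on the seat. Leave the vial, bottle, box, dish and cup round about where they stand.

Things in the scene. Friction and masses are not known exactly. Their poses are not given: they have to be found in the camera images.
- dock: Bare aluminium docking base, fixed, 129 mm (its x) by 290 mm (its y). Origin on the worktop under it, z up, x away from the robot, y to the robot's left (turned up to 0.2 rad). Its edges are at x = -58 and +71, y = -140 and +150 mm. Left part: flat loading deck, top at z = 18 mm; right part: seat, floor at z = 12 mm. Near side and both ends are open.
- deck_end (a point): Middle of the deck's right edge, at dock x,y,z = (0, -8, 18) mm: the deck (z = 18 mm) reaches from here to y = +150 mm; to the right of it the floor steps down 6 mm to the seat. Axes as the dock's.
- rail (a point): Point at mid-length on the inner face of the dark steel rail, at its foot: dock x,y,z = (55, 5, 18) mm. The rail runs along the dock's whole far side (parallel to its y), 14 mm wide, top at z = 34 mm.
- pin_near (a point): Tip of the near locating pin, at dock x,y,z = (-10.8, -52, 17.4) mm. Fixed bullet-nosed steel pin, 10 mm thick, 4 mm at the tip. The tips are 0.6 mm below the deck, so a plate pushed off the deck glides level over them.
- pin_far (a point): Tip of the far locating pin, like the near one, at dock x,y,z = (39.2, -88, 17.4) mm.
- seat (a point): Point on the seat floor where the plate's origin lies when the plate is seated over both pins: dock x,y,z = (14.2, -70, 12) mm; axes as the dock's.
- plate: Loose blue adapter plate, 80 (its x) x 120 (its y) x 12 mm, 0.35 to 0.7 kg, with black corner ribs 6 mm high, 20 mm long on each edge. Origin: centre of its underside, z up. Starts flat on the deck (origin z = 18 mm), 12 to 22 mm short of the rail, turned up to 0.12 rad from the dock. Slides with 1 to 7 N. Against the rail its origin is at dock x = 15 mm; seated, at z = 12 mm.
- hole_near (a point): Centre, at the underside, of a 13 mm through hole of the plate, at plate x,y = (-25, +18) mm; it goes over the near pin.
- hole_far (a point): Centre, at the underside, of the other 13 mm through hole, at plate x,y = (+25, -18) mm; it goes over the far pin. Once both holes are over the pins the plate drops 6 mm and the pins hold it against further pushing.
- vial: Amber glass vial with aluminium cap, 25 mm across, 50 mm tall; loose bystander, origin at the centre of its underside. Not to be disturbed.
- dropper: White reagent dropper bottle with blue cap, 27 mm across, 63 mm tall; loose bystander, origin at the centre of its underside. Not to be disturbed.
- cover_box: Small dark box of cover slips, 34 x 50 x 16 mm; loose bystander, origin at the centre of its underside. Not to be disturbed.
- petri: Closed round petri dish with pink content, 62 mm across, 16 mm high; loose bystander, origin at the centre of its underside. Not to be disturbed.
- cup: Clear open sample cup with an orange label, 52 mm across, 60 mm tall; loose bystander, origin at the centre of its underside. Not to be disturbed.

How it is judged:
On the way, in this order (a step that is already met when the one before it is completed fails the run):
1. the plate, still up on the deck, has been pushed square against the back rail (x of plate in the frame of dock above 0.0115 m and angle between the x axis of plate and the x axis of dock, either way round below 0.06 rad and z of plate in the frame of dock above 0.016 m and y of plate in the frame of dock above -0.065 m), for 0.1 s.
2. the plate has dropped over both pins (height (world z) of plate below 0.0133 m and horizontal distance between plate and seat below 0.003 m), for 0.2 s.
At the end, for the whole second after the job is handed in: The plate lies flat on the seat over both pins: origin within 3 mm of the seat point sideways, less than 1.3 mm above the seat floor, level to 0.02 rad, in line with the dock to 0.07 rad, at rest; no bystander has moved more than 15 mm (all of step 2 and height (world z) of plate above 0.0105 m and angle between the x axis of plate and the x axis of dock, either way round below 0.07 rad and angle between plate's own z axis and vertical below 0.02 rad and linear speed of plate below 0.01 m/s); the robot touches nothing.
It fails at once if the plate is lifted: more than 8 mm above the loading deck (height (world z) of plate above 0.026 m).
It fails at once if the plate is tipped up by more than 0.3 rad (angle between plate's own z axis and vertical above 0.3 rad).
It fails at once if a bystander is moved by more than 15 mm (distance of any of vial, dropper, cover_box, petri, cup from where it was at the start of the episode above 0.015 m).
It fails at once if a bystander is knocked over (angle between any of vial, dropper, cover_box, petri, cup's own z axis and vertical above 0.4 rad).
It also fails if it takes over 45 s, if anything falls off the work surface, if the arm or the gripper's body presses on something with over 40 N, if the wrist force passes 120 N, or if a joint passes its speed limit or range.

ROBOT

A 7-joint arm with a two-finger parallel gripper is mounted at the origin on a cart in front of the work surface, level with it; the furniture and walls round the work are solid. World frame = base frame: x ahead of the robot, y to its left, z up, the work surface at z = 0. Lengths are in m, angles in rad, forces in N, time in s.
With the tool pointing down it reaches from about 0.4 to 0.875 m from the base axis. Payload 6.5 kg.
Tool frame: the origin (TCP) lies on the centre line of the jaws, within the pads' length; the fingertips stand 22 mm ahead of it and the grasp point (between the pads) lies 3 mm ahead of it (arm.finger_overhang is the distance from the TCP to the fingertips, in m); z points along the fingers, y is the line along which they close (so a half turn about z gives the same grasp; the last joint's range is limited). The gripper opens to 85 mm and grips with 20 to 120 N. Pads are 22 mm wide; open, the fingers measure 114 mm over their backs; the gripper's body (76 mm by 85 mm) begins 54 mm behind the grasp point. The pads swing forward as they close: fully open they stand 13 mm farther back than shut.
Start: joints at [1.075, 0.536, -0.004, 1.538, 0.003, 1.067, -0.071], TCP at [0.271, -0.591, 0.253] pointing down, gripper open.
Joint ranges: [-2.7, 2.7], [-0.37, 2.16], [-1.27, 1.26], [0.24, 2.4], [-1.31, 4.45], [0.19, 1.91], [-2.76, 2.76]. Speed limits (rad/s): [2.39, 2.39, 3.14, 3.14, 3.14, 3.14, 3.14].

INTERFACE

Orientations are given as [roll, pitch, yaw] about the fixed x, y, z axes, in that order (R = Rz(yaw) Ry(pitch) Rx(roll)).
In Python, from cell import arm, imaging gives the robot as it stands.
- The arm moves only by the shell command python3 -m inch 'ROWS' [FORCE]. ROWS is JSON, a list that holds one entry, the list of rows, each a list of 7 numbers: the opening, from 0 (shut) to 1 (fully open), then the shift along the tool's x, y, z in m, then the turn, a rotation vector about the tool's x, y, z in degrees. A call has exactly 8 rows; each row is the pose to reach, as a shift and turn from the pose commanded when the call began, along the tool's axes at that moment; what a row does not reach only later rows make up. A row lasts 1/8 s, in which the tool goes at most 62.5 mm and 10.7 degrees, less where a joint would pass 70% of its speed; a pose out of reach is approached as far as the arm can. A call with a gripper value outside its range is refused whole. The fingers move at their own pace and stop on an object; FORCE is the grip in N (left out, the last holds). Time passes only in rows, so rows that repeat a pose let the fingers close, or fill a call up. It gives the time, the measured TCP pose, the force, the opening and the grip force at its end, in the units of the state.
- arm.observe(): the state, without advancing time (a new reading comes with each control period).
- imaging.camera(name): name is "scene" or "side" or "wrist"; returns the picture (400x640x3 uint8, red, green, blue); there is no depth.
- imaging.camera_model(name): a dict with "K" (3x3 intrinsics, pixels), "dist" ([k1, k2, p1, p2, k3] as OpenCV has them; the pictures are not rectified), "camera_from_world" (4x4, takes a point from world to camera coordinates). Camera axes: x right, y up, looking along -z (the intrinsics and any distortion apply to the point x, -y, -z); pixel columns grow to the right and rows downward; lengths in m; the calibration is good to about 2 mm. A picture is of the moment at which its call begins: read the wrist's pose just before it. camera_model takes no time and is no camera call; for the wrist camera it gives the pose at the moment of the call.
- arm.hand_in(): hands the job in; it is judged then, once.
The state is a dict: "clock": time; "joint_pos": joint angles; "qvel": joint speeds; "effort": joint torques, N m; "position": TCP position; "tcp_rot": TCP orientation; "ft_force": force on the tool from outside, world axes, zero at the start; "wrist_torque": the same for the moment, N m; "opening": opening from 0.0 (shut) to 1.0 (fully open); "grasp_force": force on a finger pad.
Only numpy, scipy, OpenCV 4.12 (cv2) and the standard library are available. Lean on these libraries where they do the work, as an engineer would, in place of code of your own. Each camera call takes 0.05 s, during which the arm holds its last target. There are 200 camera calls.

## Working session

There is one attempt and no reset: what is moved stays moved. The work goes in short steps, Python scripts to look and compute and a shell command to move; the robot and the scene stay as the last step left them, time stands still between calls to the robot, and variables do not carry over. Pictures are saved under pics/ and viewed, at most 10 in all, crops included, and the job is handed in when it is done.

```bash
mkdir -p pics; ls; python3 - <<'E'
from cell import arm, imaging
import cv2,numpy as np
for n in("scene","side"):
    im=imaging.camera(n); cv2.imwrite(f"pics/{n}0.png",im[:,:,::-1])
    m=imaging.camera_model(n); print(n,np.round(m["K"],1).tolist(),np.round(m["dist"],3),np.round(m["camera_from_world"],3).tolist())
s=arm.observe();print(s["clock"],s["position"],s["tcp_rot"],s["ft_force"])
E
```

```text
pics
scene [[512.6, 0.0, 317.1], [0.0, 512.6, 194.0], [0.0, 0.0, 1.0]] [0.035 0.    0.    0.    0.   ] [[0.856, -0.516, 0.025, -0.419], [0.196, 0.369, 0.909, -0.171], [-0.478, -0.773, 0.417, -1.021], [0.0, 0.0, 0.0, 1.0]]
side [[365.7, 0.0, 315.4], [0.0, 365.7, 198.9], [0.0, 0.0, 1.0]] [-0.027  0.     0.     0.     0.   ] [[0.974, -0.228, 0.009, -0.493], [0.136, 0.613, 0.779, -0.175], [-0.183, -0.757, 0.628, -0.891], [0.0, 0.0, 0.0, 1.0]]
0.1 [ 0.27060276 -0.59041505  0.25250821] [-3.14004020e+00  1.54091155e-04  4.29871834e-01] [ 0.47868456 -1.11085541 -0.52744085]
```

View pics/scene0.png

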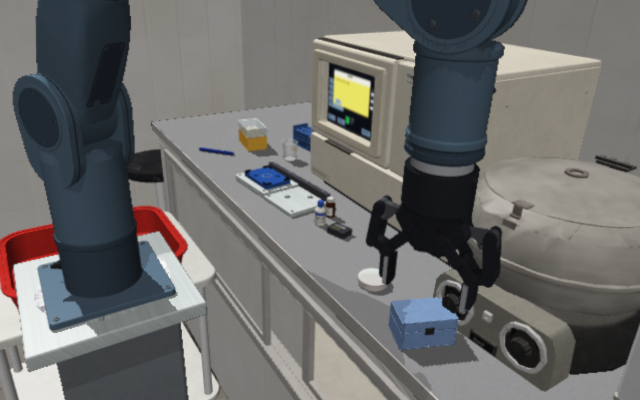

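View pics/side0.png

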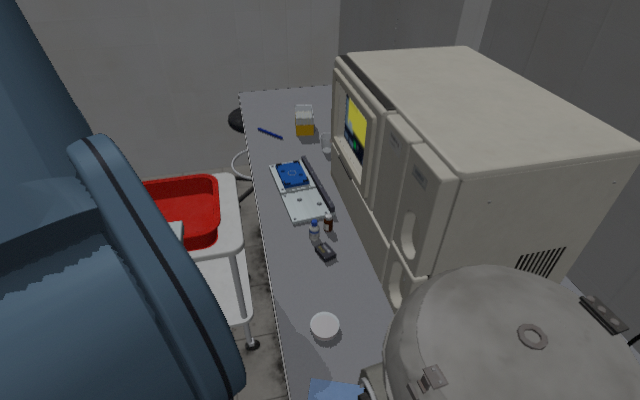

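The scene picture shows the dock at about (285,188) with the blue plate at (268,177), vial and dropper at (328,210), box at (340,230), dish at (374,279). In the side picture the plate is at (292,174), the dock's right corner at about (305,218) and the rail from (304,160) to (332,208). The cup is probably at (290,150) in the scene view.

```bash
cat > h.py <<'E'
import numpy as np,cv2
from cell import arm,imaging
def ray(m,px):
    K=np.array(m["K"]);T=np.array(m["camera_from_world"])
    u=cv2.undistortPoints(np.array(px,float).reshape(-1,1,2),K,np.array(m["dist"],float)).reshape(-1,2)
    d=np.c_[u[:,0],-u[:,1],-np.ones(len(u))]@T[:3,:3]
    return -T[:3,:3].T@T[:3,3],d
def onz(m,px,z):
    o,d=ray(m,px);return o+d*((z-o[2])/d[:,2])[:,None]
def proj(m,P):
    T=np.array(m["camera_from_world"]);p=np.atleast_2d(P)@T[:3,:3].T+T[:3,3]
    return cv2.projectPoints((p*[1,-1,-1]).reshape(-1,1,3),np.zeros(3),np.zeros(3),np.array(m["K"]),np.array(m["dist"],float))[0].reshape(-1,2)
def blue(im,lo=(100,120,40),hi=(125,255,255)):
    return cv2.inRange(cv2.cvtColor(im,cv2.COLOR_RGB2HSV),lo,hi)
E
python3 - <<'E'
from h import *
np.set_printoptions(precision=3,suppress=True)
ms=imaging.camera_model("scene");md=imaging.camera_model("side")
print("plate",onz(ms,[[268,177]],.03),onz(md,[[292,174]],.03))
print("things side",onz(md,[[314,231],[328,226],[325,250],[325,325],[326,150],[305,130]],.02))
print("dock corners side",onz(md,[[269,168],[288,222],[325,216],[332,208],[304,158]],.012))
T=np.array(imaging.camera_model("wrist")["camera_from_world"]);s=arm.observe()
print(imaging.camera_model("wrist")["K"],-T[:3,:3].T@T[:3,3]-s["position"],T[:3,:3])
for n,f,m in(("scene","pics/scene0.png",ms),("side","pics/side0.png",md)):
    x0,y0,w,h=(220,120,160,130) if n=="scene" else (250,120,120,150)
    im=cv2.imread(f)[y0:y0+h,x0:x0+w]
    cv2.imwrite(f"pics/{n}crop.png",cv2.resize(im,None,fx=4,fy=4,interpolation=cv2.INTER_CUBIC))
E
```

```text
plate [[0.486 0.263 0.03 ]] [[0.492 0.268 0.03 ]]
things side [[ 0.504  0.009  0.02 ]
 [ 0.545  0.019  0.02 ]
 [ 0.516 -0.065  0.02 ]
 [ 0.463 -0.271  0.02 ]
 [ 0.639  0.403  0.02 ]
 [ 0.596  0.564  0.02 ]]
dock corners side [[0.427 0.345 0.012]
 [0.443 0.067 0.012]
 [0.55  0.069 0.012]
 [0.579 0.099 0.012]
 [0.554 0.38  0.012]]
[[275.82    0.    317.974]
 [  0.    275.82  198.287]
 [  0.      0.      1.   ]] [0.073 0.034 0.12 ] [[ 0.416 -0.909 -0.001]
 [ 0.863  0.395 -0.315]
 [ 0.287  0.13   0.949]]
```

```bash
python3 -m inch '[[[1,0.038,-0.047,0,0,0,0],[1,0.076,-0.094,0,0,0,0],[1,0.114,-0.141,0,0,0,0],[1,0.152,-0.188,0,0,0,0],[1,0.19,-0.235,0,0,0,0],[1,0.228,-0.282,0,0,0,0],[1,0.266,-0.329,0,0,0,0],[1,0.304,-0.376,0,0,0,0]]]'; python3 -m inch '[[[0.6,0.038,-0.047,0,0,0,7],[0.6,0.076,-0.094,0,0,0,14],[0.6,0.114,-0.141,0,0,0,21],[0.6,0.151,-0.185,0,0,0,21],[0.6,0.151,-0.185,0,0,0,21],[0.6,0.151,-0.185,0,0,0,21],[0.6,0.151,-0.185,0,0,0,21],[0.6,0.151,-0.185,0,0,0,21]]]'
python3 - <<'E'
from h import *
s=arm.observe();print(s["clock"],s["position"],s["tcp_rot"],s["joint_pos"],s["opening"],arm.finger_overhang)
m=imaging.camera_model("wrist");np.save("pics/w1T",m["camera_from_world"])
im=imaging.camera("wrist");cv2.imwrite("pics/w1.png",im[:,:,::-1])
print(np.round(m["dist"],3))
E
```

```text
clock: 1.1
position: [0.3906, -0.1205, 0.2533]
tcp_rot: [3.141, -0.0, 0.43]
ft_force: [1.7, -0.1, -0.7]
opening: 1.002
grasp_force: 0.0
clock: 2.1
position: [0.4506, 0.1074, 0.2533]
tcp_rot: [3.141, 0.0, 0.061]
ft_force: [-0.2, -0.8, -0.2]
opening: 0.604
grasp_force: 0.0
2.1 [0.45059764 0.10744526 0.25325712] [3.14108641e+00 1.49307395e-04 6.11893998e-02] [ 0.03211401  0.24729617 -0.41833495  1.99455597  0.12544272  0.92440691
 -1.96031668] 0.6036476491380984 0.022
[0.013 0.    0.    0.    0.   ]
```

View pics/w1.png

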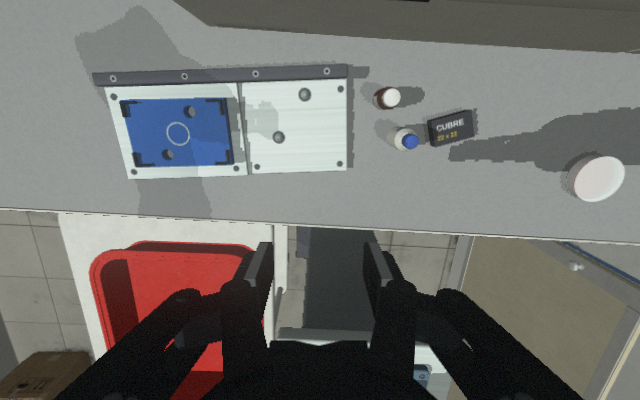

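The wrist picture shows the dock clearly: rail across the top from (93,78) to (347,70), pins near (279,137) and (305,95), plate centred on (177,133), vial (388,97), dropper (407,140), box (452,128), dish (596,178).

```bash
cat > loc.py <<'E'
from h import *
def plate(im,m):
    hsv=cv2.cvtColor(im,cv2.COLOR_RGB2HSV)
    k=cv2.inRange(hsv,(105,120,50),(125,255,255))
    c=max(cv2.findContours(k,cv2.RETR_EXTERNAL,cv2.CHAIN_APPROX_NONE)[0],key=cv2.contourArea)
    P=onz(m,c.reshape(-1,2),.030)[:,:2]
    (cx,cy),(w,h),a=cv2.minAreaRect((cv2.convexHull((P*1e3).astype(np.float32))))
    return cx,cy,w,h,a
E
python3 - <<'E'
from loc import *
np.set_printoptions(precision=4,suppress=True)
im=cv2.imread("pics/w1.png")[:,:,::-1].copy();m=imaging.camera_model("wrist");m["camera_from_world"]=np.load("pics/w1T.npy")
g=cv2.cvtColor(im,cv2.COLOR_RGB2GRAY)
def blob(x,y,r=10,t=130):
    s=(g[y-r:y+r+1,x-r:x+r+1]<t).astype(np.uint8);n,l,st,c=cv2.connectedComponentsWithStats(s)
    i=1+np.argmax(st[1:,4]);print("blob",st[i],c[i]+[x-r,y-r]);return c[i]+[x-r,y-r]
pn,pf=blob(279,137),blob(305,95)
W=onz(m,[pn,pf],.0155)[:,:2];print("pins",W,np.linalg.norm(W[1]-W[0]),"expect",np.hypot(50,36))
D=np.array([[-10.8,-52],[39.2,-88]])/1e3
a=lambda v:np.arctan2(v[1],v[0]);th=a(W[1]-W[0])-a(D[1]-D[0])
# rail top front-edge: dark->bright down columns ; near edge bright->mid
E=[];R=[]
for x in range(255,342,3):
    col=g[60:190,x].astype(int);d=np.diff(col)
    R.append([x,60+np.argmax(d[:40])+.5]);E.append([x,60+95+np.argmin(d[95:])+.5])
for nm,L,z in(("rail",R,.018),("near",E,.012)):
    P=onz(m,L,z)[:,:2];v=cv2.fitLine((P).astype(np.float32),cv2.DIST_HUBER,0,.001,.001).ravel();print(nm,v,"yaw",np.arctan(-v[0]/v[1]))
print("th pins",th)
for t in(th,np.arctan(-v[0]/v[1])):
    Rm=np.array([[np.cos(t),-np.sin(t)],[np.sin(t),np.cos(t)]])
    o=W.mean(0)-Rm@D.mean(0);print("dock",o,t)
    for q in((-58,-140,12),(-58,150,18),(71,-140,34),(57,-140,34)):
        print(q,proj(m,np.r_[Rm@np.array(q[:2])/1e3+o,q[2]/1e3]))
    p=plate(im,m);print("plate",p,(Rm.T@(np.array(p[:2])/1e3-o))*1e3)
print("bys",onz(m,[[386,99],[404,141],[452,128],[596,178]],.01))
E
```

```text
blob [ 4  4 12 12 81] [278.7284 136.4938]
blob [ 4  3 12 13 89] [304.764  94.236]
pins [[0.4921 0.1599]
 [0.5443 0.1291]] 0.06056632889624017 expect 61.61168720299745
rail [ 0.0966 -0.9953  0.5594  0.1389] yaw 0.09670552
near [ 0.0944 -0.9955  0.4469  0.1397] yaw 0.094519444
th pins 0.09108208577775945
dock [0.4977 0.2129] 0.09108208577775945
(-58, -140, 12) [[347.3175 170.5491]]
(-58, 150, 18) [[127.6262 178.0055]]
(71, -140, 34) [[349.7803  60.8509]]
(57, -140, 34) [[349.6896  74.6719]]
plate (489.8857116699219, 279.4754943847656, 78.58250427246094, 119.19823455810547, 5.066317081451416) [-1.7405 66.9898]
dock [0.4975 0.2129] 0.094519444
(-58, -140, 12) [[347.5037 170.3665]]
(-58, 150, 18) [[127.9604 178.5576]]
(71, -140, 34) [[349.6054  60.6163]]
(57, -140, 34) [[349.5599  74.4427]]
plate (489.8857116699219, 279.4754943847656, 78.58250427246094, 119.19823455810547, 5.066317081451416) [-1.2696 67.0438]
bys [[ 0.545   0.0288  0.01  ]
 [ 0.4956 -0.0017  0.01  ]
 [ 0.5153 -0.06    0.01  ]
 [ 0.4617 -0.2651  0.01  ]]
```

```bash
python3 -m inch '[[[0,-0.010,-0.055,0,0,0,-1.9],[0,-0.020,-0.11,0,0,0,-1.9],[0,-0.0288,-0.167,0.01,0,0,-1.9],[0,-0.0288,-0.167,0.07,0,0,-1.9],[0,-0.0288,-0.167,0.13,0,0,-1.9],[0,-0.0288,-0.167,0.18,0,0,-1.9],[0,-0.0288,-0.167,0.21,0,0,-1.9],[0,-0.0288,-0.167,0.21,0,0,-1.9]]]'
python3 - <<'E'
from loc import *
t=.094;o=np.array([.4976,.213]);Rm=np.array([[np.cos(t),-np.sin(t)],[np.sin(t),np.cos(t)]])
s=arm.observe();print(s["position"],Rm.T@(s["position"][:2]-o),s["tcp_rot"],s["ft_force"])
im=imaging.camera("wrist");cv2.imwrite("pics/w2.png",im[:,:,::-1])
E
```

```text
clock: 3.15
position: [0.4102, 0.2722, 0.0417]
tcp_rot: [3.139, 0.004, 0.096]
ft_force: [-0.5, -0.3, 0.6]
opening: -0.001
grasp_force: 0.0
[0.41017203 0.27224715 0.04167275] [-0.08148096  0.06719172] [3.13924488 0.00370671 0.09617103] [-0.46402466 -0.26322043  0.56061221]
```

View pics/w2.png

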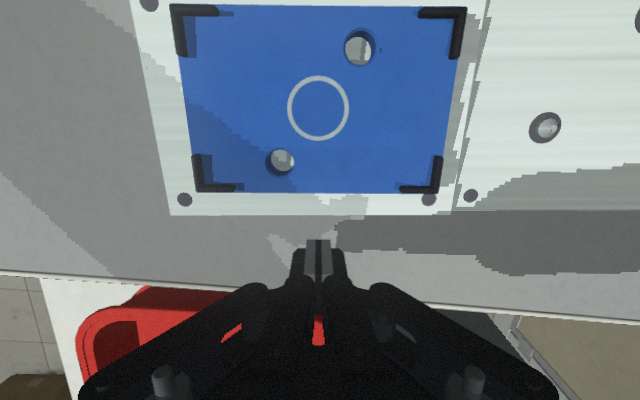

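The picture shows the shut fingertips at (318,245), centred on the plate's near edge (row ~190, columns 195–440), with the plate nearly square. The tool is about 11 mm farther back than commanded, so I'll push in measured steps.

```bash
python3 -m inch '[[[0,0,0,0,0,0,0],[0,0.002,0,0,0,0,0],[0,0.004,0,0,0,0,0],[0,0.006,0,0,0,0,0],[0,0.008,0,0,0,0,0],[0,0.010,0,0,0,0,0],[0,0.012,0,0,0,0,0],[0,0.012,0,0,0,0,0]]]'
cat > st.py <<'E'
from h import *
t=.094;o=np.array([.4976,.213]);Rm=np.array([[np.cos(t),-np.sin(t)],[np.sin(t),np.cos(t)]])
if __name__=="__main__":
    s=arm.observe();print("dock mm",np.round(1e3*Rm.T@(s["position"][:2]-o),1),"z",s["position"][2],"F dock",Rm.T@s["ft_force"][:2],s["joint_pos"])
E
python3 st.py
```

```text
clock: 4.2
position: [0.4235, 0.2747, 0.0433]
tcp_rot: [-3.142, -0.0, 0.096]
ft_force: [0.1, 0.3, -0.1]
opening: 0.003
grasp_force: 0.0
dock mm [-68.   68.4] z 0.043251541956985634 F dock [0.10652494 0.27333753] [-0.38660597  0.66478436 -0.35101582  2.01624066  0.43159151  0.53183624
 -2.51951005]
```

```bash
python3 -m inch '[[[0,0.010,0.001,0,0,0,0],[0,0.015,0.001,0,0,0,0],[0,0.019,0.001,0,0,0,0],[0,0.022,0.001,0,0,0,0],[0,0.025,0.001,0,0,0,0],[0,0.028,0.001,0,0,0,0],[0,0.031,0.001,0,0,0,0],[0,0.031,0.001,0,0,0,0]]]'; python3 st.py;python3 -m inch '[[[0,0.001,0,0,0,0,0],[0,0.001,0,0,0,0,0],[0,0.002,0,0,0,0,0],[0,0.002,0,0,0,0,0],[0,0.003,0,0,0,0,0],[0,0.003,0,0,0,0,0],[0,0.003,0,0,0,0,0],[0,0.003,0,0,0,0,0]]]'; python3 st.py
python3 - <<'E'
from loc import *
im=imaging.camera("wrist");cv2.imwrite("pics/w3.png",im[:,:,::-1])
E
```

```text
clock: 5.2
position: [0.453, 0.2765, 0.043]
tcp_rot: [3.141, 0.002, 0.097]
ft_force: [-5.7, -0.7, 3.2]
opening: 0.002
grasp_force: 2.6
dock mm [-38.5  67.4] z 0.0429940421817111 F dock [-5.72440305 -0.19008723] [-0.35490473  0.69489047 -0.35848464  1.94821229  0.4248262   0.57476976
 -2.47249839]
clock: 6.2
position: [0.4549, 0.2766, 0.043]
tcp_rot: [3.14, 0.004, 0.097]
ft_force: [-9.7, -0.9, 6.6]
opening: -0.002
grasp_force: 4.6
dock mm [-36.5  67.4] z 0.04297162728643048 F dock [-9.73970876  0.02978796] [-0.35272021  0.69748057 -0.35939005  1.94251833  0.42374973  0.57965269
 -2.46836253]
```

View pics/w3.png

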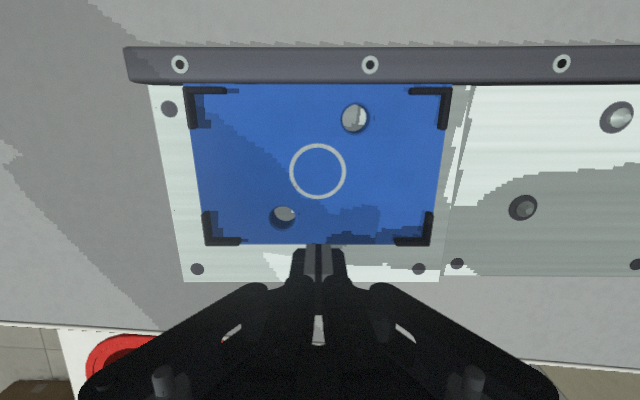

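The picture shows the plate's far edge (row ~85) against the rail's face, parallel to it. One more firm nudge, then back off.

```bash
python3 -m inch '[[[0,0.001,0,0,0,0,0],[0,0.002,0,0,0,0,0],[0,0.003,0,0,0,0,0],[0,0.003,0,0,0,0,0],[0,0.003,0,0,0,0,0],[0,0.003,0,0,0,0,0],[0,0.003,0,0,0,0,0],[0,0.003,0,0,0,0,0]]]'; python3 st.py
python3 -m inch '[[[0,-0.01,0,0,0,0,0],[0,-0.03,0,0,0,0,0],[0,-0.03,0,-0.05,0,0,0],[0,-0.03,0,-0.10,0,0,0],[0,0,0,-0.12,0,0,-10],[0,0.02,-0.01,-0.12,0,0,-20],[0,0.03,-0.02,-0.12,0,0,-30],[0,0.03,-0.03,-0.12,0,0,-40]]]'; python3 st.py
```

```text
clock: 7.25
position: [0.4552, 0.2766, 0.0428]
tcp_rot: [3.139, 0.008, 0.098]
ft_force: [-16.3, -2.3, 13.0]
opening: -0.002
grasp_force: 8.5
dock mm [-36.3  67.3] z 0.042811913561940786 F dock [-16.4956675   -0.79531422] [-0.35056437  0.70000551 -0.36169974  1.93815995  0.42150742  0.58652347
 -2.46414696]
clock: 8.25
position: [0.4895, 0.3101, 0.1636]
tcp_rot: [3.14, -0.003, 0.798]
ft_force: [0.1, -0.1, 0.8]
opening: 0.002
grasp_force: 0.0
dock mm [ 1.  97.4] z 0.16359659221903006 F dock [ 0.13299239 -0.1097187 ] [-0.1923231   0.60831273 -0.61454849  1.77653056  0.43790871  0.89352507
 -1.77447416]
```

```bash
python3 -m inch '[[[0,0.010,-0.006,0,0,0,-10],[0,0.020,-0.012,0,0,0,-20],[0,0.030,-0.018,0,0,0,-30],[0,0.040,-0.025,0,0,0,-40],[0,0.0448,-0.031,0,0,0,-50],[0,0.0448,-0.031,0.05,0,0,-50],[0,0.0448,-0.031,0.1,0,0,-50],[0,0.0448,-0.031,0.1,0,0,-50]]]'; python3 st.py
```

```text
clock: 9.25
position: [0.4954, 0.3615, 0.0601]
tcp_rot: [-3.137, 0.004, 1.667]
ft_force: [-0.3, 0.2, -0.3]
opening: 0.002
grasp_force: 0.0
dock mm [ 11.8 148. ] z 0.06006903577194352 F dock [-0.33323417  0.18751577] [-0.21766932  0.85836622 -0.70679199  1.71014559  0.71053502  0.85424193
 -1.14854838]
```

```bash
python3 -m inch '[[[0,0,0.003,0.010,0,0,0],[0,0,0.003,0.017,0,0,0],[0,0,0.003,0.017,0,0,0],[0,-0.006,0.003,0.017,0,0,0],[0,-0.012,0.003,0.017,0,0,0],[0,-0.018,0.003,0.017,0,0,0],[0,-0.024,0.003,0.017,0,0,0],[0,-0.030,0.003,0.017,0,0,0]]]'; python3 st.py
```

```text
clock: 10.25
position: [0.5025, 0.3347, 0.0467]
tcp_rot: [3.141, -0.002, 1.668]
ft_force: [-1.1, 4.0, 1.6]
opening: 0.001
grasp_force: 2.1
dock mm [ 16.3 120.7] z 0.04672580325278441 F dock [-0.73098413  4.09759328] [-0.17580481  0.86279767 -0.69457684  1.74406465  0.73297125  0.81156258
 -1.12944014]
```

```bash
python3 -m inch '[[[0,-0.007,0,0.001,0,0,0],[0,-0.014,0,0.002,0,0,0],[0,-0.021,0,0.003,0,0,0],[0,-0.028,0,0.003,0,0,0],[0,-0.035,0,0.003,0,0,0],[0,-0.042,0,0.003,0,0,0],[0,-0.049,0,0.003,0,0,0],[0,-0.049,0,0.003,0,0,0]]]'; python3 st.py
python3 - <<'E'
from loc import *
im=imaging.camera("wrist");cv2.imwrite("pics/w4.png",im[:,:,::-1])
E
```

```text
clock: 11.25
position: [0.5075, 0.2858, 0.0439]
tcp_rot: [3.14, -0.001, 1.667]
ft_force: [0.1, 3.9, 3.4]
opening: 0.001
grasp_force: 2.2
dock mm [16.7 71.6] z 0.04390068688433329 F dock [0.42871627 3.89831386] [-0.09379783  0.84143305 -0.69103364  1.80218565  0.74391743  0.77667841
 -1.08120075]
```

View pics/w4.png

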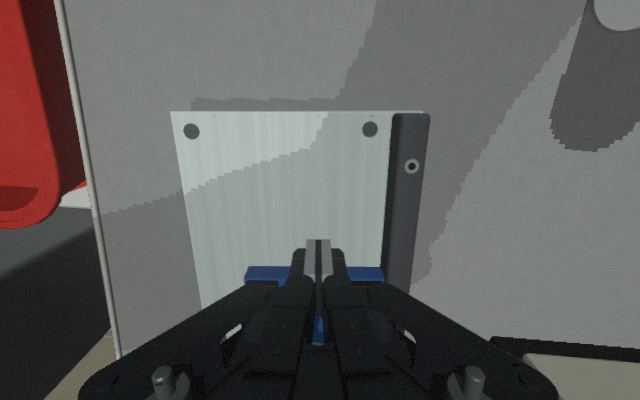

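The picture shows the plate's left edge (row ~270, columns 245–384) square to the dock and touching the rail at (384,270). Pushing on.

```bash
python3 -m inch '[[[0,-0.007,0,0,0,0,0],[0,-0.014,0,0,0,0,0],[0,-0.021,0,0,0,0,0],[0,-0.028,0,0,0,0,0],[0,-0.035,0,0,0,0,0],[0,-0.042,0,0,0,0,0],[0,-0.049,0,0,0,0,0],[0,-0.054,0,0,0,0,0]]]'; python3 st.py
python3 -m inch '[[[0,-0.002,0,0,0,0,0],[0,-0.004,0,0,0,0,0],[0,-0.006,0,0,0,0,0],[0,-0.008,0,0,0,0,0],[0,-0.010,0,0,0,0,0],[0,-0.0115,0,0,0,0,0],[0,-0.013,0,0,0,0,0],[0,-0.013,0,0,0,0,0]]]'; python3 st.py
python3 - <<'E'
from loc import *
im=imaging.camera("scene");cv2.imwrite("pics/s5.png",cv2.resize(im[130:260,210:370,::-1],None,fx=4,fy=4,interpolation=cv2.INTER_CUBIC))
im=imaging.camera("wrist");cv2.imwrite("pics/w5.png",im[:,:,::-1])
E
```

```text
clock: 12.3
position: [0.5122, 0.2325, 0.0436]
tcp_rot: [3.141, -0.002, 1.668]
ft_force: [-1.0, 6.2, 3.9]
opening: 0.004
grasp_force: 2.9
dock mm [16.4 18.1] z 0.043644792117116867 F dock [-0.41909666  6.31497643] [ 1.22181639e-03  8.19064611e-01 -6.90540797e-01  1.85441702e+00
  7.50883203e-01  7.48266916e-01 -1.01462471e+00]
clock: 13.3
position: [0.5132, 0.2171, 0.0426]
tcp_rot: [-3.14, 0.002, 1.666]
ft_force: [-0.8, 0.6, -0.2]
opening: -0.001
grasp_force: 0.1
dock mm [15.9  2.6] z 0.04262850247451194 F dock [-0.70472064  0.6519145 ] [ 0.02525665  0.81500246 -0.68772157  1.86600421  0.75323865  0.744086
 -0.99728583]
```

View pics/w5.png

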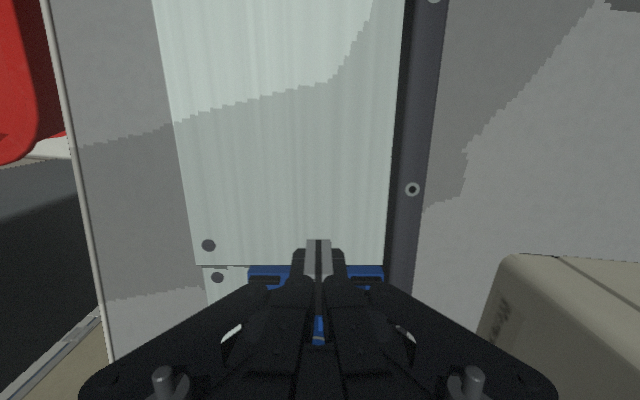

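The picture shows the plate's left edge now below the deck's step (row ~268), and the push force has vanished, so it has probably dropped. Backing off, up, and looking.

```bash
python3 -m inch '[[[0,0.008,0,0,0,0,0],[0,0.025,0,0,0,0,0],[0,0.03,0,-0.04,0,0,0],[0,0.03,0,-0.09,0,0,0],[0,-0.01,0,-0.14,0,0,0],[0,-0.06,0,-0.17,0,0,0],[0,-0.11,0,-0.18,0,0,0],[0,-0.11,0,-0.18,0,0,0]]]'
python3 -m inch '[[[0,0,0,0,0,0,0],[0,0,0,0,0,0,0],[0,0,0,0,0,0,0],[0,0,0,0,0,0,0],[0,0,0,0,0,0,0],[0,0,0,0,0,0,0],[0,0,0,0,0,0,0],[0,0,0,0,0,0,0]]]'
python3 - <<'E'
from loc import *
import loc,st
m=imaging.camera_model("wrist");im=imaging.camera("wrist");cv2.imwrite("pics/w6.png",im[:,:,::-1])
h=cv2.cvtColor(im,cv2.COLOR_RGB2HSV);k=cv2.inRange(h,(105,120,50),(125,255,255))
c=max(cv2.findContours(k,cv2.RETR_EXTERNAL,cv2.CHAIN_APPROX_NONE)[0],key=cv2.contourArea).reshape(-1,2)
for z in(.024,.030):
    r=cv2.minAreaRect((onz(m,c,z)[:,:2]*1e3).astype(np.float32));print(z,r,1e3*st.Rm.T@(np.array(r[0])/1e3-st.o))
E
```

```text
clock: 14.4
position: [0.5254, 0.1055, 0.2239]
tcp_rot: [3.14, 0.002, 1.661]
ft_force: [-0.7, 0.8, -0.3]
opening: -0.002
grasp_force: 0.0
clock: 15.4
position: [0.5241, 0.1091, 0.2233]
tcp_rot: [-3.142, 0.0, 1.667]
ft_force: [1.1, 0.2, 0.4]
opening: 0.003
grasp_force: 0.0
0.024 ((518.1394653320312, 146.59716796875), (79.54937744140625, 117.99275207519531), 4.918527126312256) [ 14.21611069 -68.03754798]
0.03 ((518.0967407226562, 147.4122314453125), (78.05535125732422, 115.77666473388672), 4.918607234954834) [ 14.25007788 -67.2220726 ]
```

View pics/w6.png

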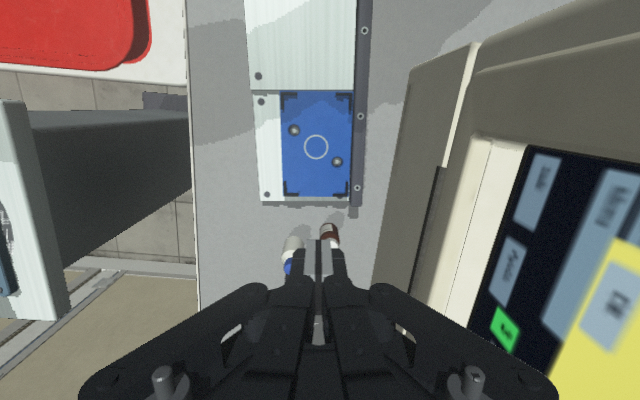

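```bash
python3 -c "
import cv2;im=cv2.imread('pics/w6.png')[80:250,245:375];cv2.imwrite('pics/w6c.png',cv2.resize(im,None,fx=3.5,fy=3.5,interpolation=cv2.INTER_CUBIC))"
```

```text
(no output)
```

View pics/w6c.png

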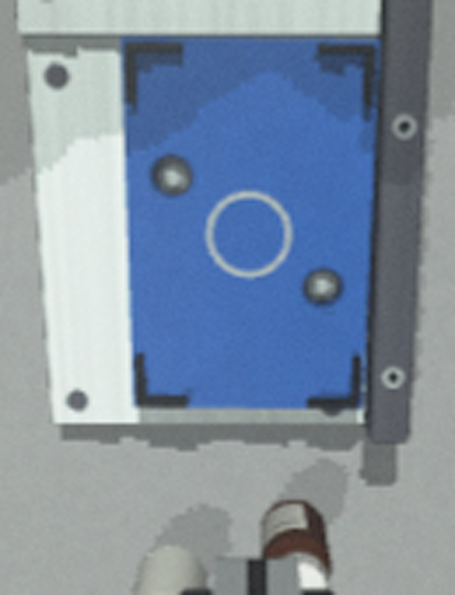

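Both pins show centred in their holes at crop (172,175) and (323,287). The plate is parallel to the rail, and its apparent size fits the dropped height. Vial and dropper stand untouched at the bottom.

```bash
python3 -c "
from cell import arm;print(arm.hand_in())"
```

```text
the job is handed in; nothing more can be done
None
```

I pushed the plate against the rail and along it until the push force vanished. The last pictures show it lying flat on the seat over both pins, with the vial and dropper still standing, so I handed the job in at about 15.5 s; no verdict came back, and I did not re-check the box, dish or cup.

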